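# Push the blank home on the drilling board

## Task

Get the dark wooden blank ready for drilling: push it along the drilling board until one long side lies flush along the metal fence and its end is fully home against the red stop, with no gap at either. Only push it, without lifting it off the board or tipping it up, and leave the finial, the glue bottle and the bobbin standing where they are.

Things in the scene. Friction and masses are not known exactly. Their poses are not given: they have to be found in the camera images.
- jig: fixed plywood drilling board, 12 mm thick, flat on the bench, turned up to 0.25 rad. Origin on its underside; x points across it away from the robot, y left along the fence, z up. It covers x -120 to 180 and y -260 to 260 mm. A fixed aluminium fence 30 mm wide runs its full length in y: near face at x = +90 mm, top 34 mm above the bench (22 above the board)
- red_stop: fixed red stop block on the board by the fence, 88 mm (x, across the board) x 30 mm (y, along the fence) x 22 mm high. Origin at the centre of its underside, on the board's top, 45 mm short of the fence's near face and 210 mm left or right of the board's origin (either end, it varies); axes parallel to the board's
- blue_stop: fixed blue stop block, the same size as the red one, at the other end of the fence; not used in this job
- blank: loose dark brown hardwood block, 95 (x) x 150 (y) x 30 mm high, 0.2 to 0.4 kg, flat on the board between the stops, clear of the fence, up to 0.3 rad out of line with it; light circle and cross pencilled on top. Origin: centre of its underside, z up. Home, its centre is 47.5 mm from the fence's near face and 90 mm along the fence from the red stop's centre. Slides with 1 to 4 N
- finial: loose turned pale wood finial standing on the board near one of its corners on the robot's side, 34 mm diameter, 62 mm tall; origin at the centre of its foot. Leave alone
- glue: loose small white glue bottle with an orange cap standing on the board near the other corner on the robot's side, 36 mm diameter, 68 mm tall; origin at the centre of its foot. Leave alone
- bobbin: loose yellow bobbin standing on the board behind the fence, 36 mm diameter, 50 mm tall; origin at the centre of its foot. Leave alone

How it is judged:
At the end, for the whole second after the job is handed in: The blank lies flat and at rest on the board, its long side within 3 mm of the fence and parallel to it within 0.025 rad, its end within 3 mm of the red stop; the finial, glue bottle and bobbin stand upright within 20 mm of where they began (x of blank in the frame of jig between 0.0395 and 0.0455 m and ((y of blank in the frame of red_stop between -0.093 and -0.087 m and y of red_stop in the frame of jig above 0 m) or (y of blank in the frame of red_stop between 0.087 and 0.093 m and y of red_stop in the frame of jig below 0 m)) and angle between the y axis of blank and the y axis of jig, either way round below 0.025 rad and angle between blank's own z axis and vertical below 0.04 rad and z of blank in the frame of jig between 0.008 and 0.016 m and linear speed of blank below 0.01 m/s and distance of each of finial, glue, bobbin from where it was at the start of the episode below 0.02 m and angle between each of finial, glue, bobbin's own z axis and vertical below 0.2 rad); the robot touches nothing.
It fails at once if the blank is lifted off the board (more than 10 mm) or tipped up (more than 0.2 rad) (z of blank in the frame of jig above 0.022 m or angle between blank's own z axis and vertical above 0.2 rad).
It fails at once if the finial, glue bottle or bobbin is knocked over or moved more than 20 mm (distance of any of finial, glue, bobbin from where it was at the start of the episode above 0.02 m or angle between any of finial, glue, bobbin's own z axis and vertical above 0.4 rad).
It also fails if it takes over 58 s, if anything falls off the work surface, if the arm or the gripper's body presses on something with over 40 N, if the wrist force passes 120 N, or if a joint passes its speed limit or range.

## Robot

A 7-joint arm with a two-finger parallel gripper is mounted at the origin on the work surface. World frame = base frame: x ahead of the robot, y to its left, z up, the work surface at z = 0. Lengths are in m, angles in rad, forces in N, time in s.
With the tool pointing down it reaches from about 0.4 to 0.85 m from the base axis. Payload 4.5 kg.
Tool frame: the origin (TCP) lies midway between the tips of the shut fingers; the grasp point (between the pads) lies 19 mm behind it; z points along the fingers, y is the line along which they close (so a half turn about z gives the same grasp; the last joint's range is limited). The gripper opens to 88 mm and grips with 3 to 60 N. Pads are 18 mm wide; open, the fingers measure 123 mm over their backs; the gripper's body (75 mm by 187 mm) begins 45 mm behind the grasp point.
Start: joints at [1.237, 0.689, -0.195, 1.565, 0.157, 0.902, -0.215], TCP at [0.225, -0.583, 0.239] pointing down, gripper open.
Joint ranges: [-3.01, 3.01], [-0.46, 2.08], [-1.47, 1.51], [0.13, 2.56], [-1, 4.14], [0.04, 2.09], [-2.66, 2.66]. Speed limits (rad/s): [2.57, 2.57, 3.14, 3.14, 3.14, 3.14, 3.14].

## Interface

Orientations are given as a unit quaternion [x, y, z, w].
In Python, from plant import r gives the robot as it stands. The module is installed in compiled form; this text tells all that it offers.
- The arm moves only by the tool step_arm, never from a script. Its argument "series" is a list of rows, each a list of 7 numbers: the shift along the world's x, y, z in mm, then the turn, a rotation vector about the world's x, y, z in rad, then the closure, from 0 (fully open) to 1 (shut). A call has 1 to 20 rows; each row shifts and turns the commanded pose from where the row before left it; what a row does not reach is not made up. A row lasts 1/10 s, in which the tool goes at most 50 mm and 8.59 degrees, less where a joint would pass 70% of its speed; a pose out of reach is approached as far as the arm can. A call is refused whole if a number of a shift passes 50 or a number of a turn 0.15, either way. A call with a gripper value outside its range is refused whole. The fingers move at their own pace and stop on an object; "force" is the grip in N (left out, the last holds). Time passes only in rows, so rows that do not move let the fingers close. It gives the time, the measured TCP pose, the force, the opening and the grip force at its end, in the units of the state.
- r.get_state(): the state, without advancing time (a new reading comes with each control period).
- r.snapshot(name): name is "side" or "top" or "wrist"; returns (picture, depth): 384x512x3 uint8, blue, green, red; 384x512 float32, m along the optical axis (not along the pixel's ray), 0 where there is no reading.
- r.get_calibration(name): a dict with "intrinsics" (3x3 intrinsics, pixels), "pose" (4x4, takes a point from camera to world coordinates). Camera axes: x right, y up, looking along -z (the intrinsics and any distortion apply to the point x, -y, -z); pixel columns grow to the right and rows downward; lengths in m; the calibration is good to about 2 mm. A picture is of the moment at which its call begins: read the wrist's pose just before it. get_calibration takes no time and is no camera call; for the wrist camera it gives the pose at the moment of the call.
- r.finish_job(): hands the job in; it is judged then, once.
The state is a dict: "clock": time; "q": joint angles; "qd": joint speeds; "joint_torque": joint torques, N m; "tool_pos": TCP position; "eef_rot": TCP orientation; "contact_force": force on the tool from outside, world axes, zero at the start; "moment": the same for the moment, N m; "opening": opening from 0.0 (shut) to 1.0 (fully open); "finger_force": force on a finger pad.
Only numpy, scipy, OpenCV 4.12 (cv2) and the standard library are available. Lean on these libraries where they do the work, as an engineer would, in place of code of your own. Each camera call takes 0.05 s, during which the arm holds its last target. There are 200 camera calls.

## Working session

There is one attempt and no reset: what is moved stays moved. The work goes in short steps, Python scripts to look and compute and a tool call to move; the robot and the scene stay as the last step left them, time stands still between calls to the robot, and variables do not carry over. Pictures are saved under pics/ and viewed, at most 10 in all, crops included, and the job is handed in when it is done.

Besides the shell and the picture viewer there is one more tool, called after "Call:" as name(argument=value, ...), one argument or row to a line, values as JSON. step_arm: Moves the arm, as the interface text tells. Its arguments: {"type":"object","properties":{"series":{"type":"array"},"force":{"type":"number"}},"required":["series"]}

```bash
mkdir -p pics
cat > h.py <<'E'
import numpy as np, cv2
from plant import r
def snap(name):
    c=r.get_calibration(name); p,d=r.snapshot(name); return p,d,np.array(c["intrinsics"]),np.array(c["pose"])
def cloud(d,K,T):
    v,u=np.mgrid[:d.shape[0],:d.shape[1]]
    P=np.stack([(u-K[0,2])/K[0,0]*d,-(v-K[1,2])/K[1,1]*d,-d],-1)
    return P@T[:3,:3].T+T[:3,3]
E
python3 - <<'E'
from h import *
p,d,K,T=snap("top"); np.savez("top.npz",p=p,d=d,K=K,T=T)
cv2.imwrite("pics/top.png",p); print(K,T.round(3)); s=r.get_state(); print(s["clock"],s["eef_rot"],s["contact_force"])
E
```

```text
[[398.66309301   0.         257.50905839]
 [  0.         398.66309301 198.08888146]
 [  0.           0.           1.        ]] [[ 0.023  0.997 -0.08   0.555]
 [-1.     0.024  0.011  0.022]
 [ 0.013  0.079  0.997  0.784]
 [ 0.     0.     0.     1.   ]]
0.05 [ 9.83132518e-01  1.82892543e-01 -2.10581692e-04 -8.51659808e-04] [-0.30733447 -0.45328309 -0.67887172]
```

View pics/top.png

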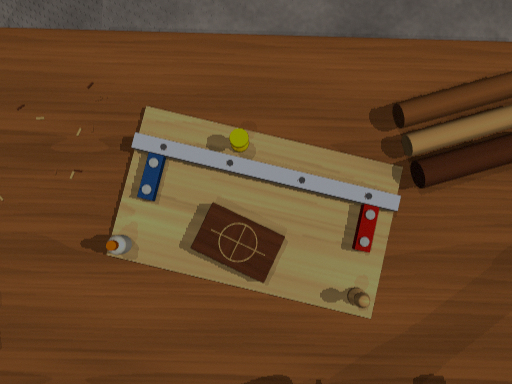

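The red stop is at the right (around 367,228), with the fence running from (135,142) to (398,203). The blank is at (238,243), the bottle at (118,244), the finial at (360,298) and the bobbin at (239,139). Next I'll measure by colour and depth.

```bash
cat >> h.py <<'E'
def plane(uv,z,K,T):
    uv=np.atleast_2d(np.float64(uv)); D=np.stack([(uv[:,0]-K[0,2])/K[0,0],-(uv[:,1]-K[1,2])/K[1,1],-np.ones(len(uv))],-1)@T[:3,:3].T
    return T[:3,3]+D*((z-T[2,3])/D[:,2])[:,None]
def rect(m,z,K,T):
    n,l,s,c=cv2.connectedComponentsWithStats(m.astype(np.uint8)); k=1+np.argmax(s[1:,4])
    v,u=np.nonzero(l==k); P=plane(np.c_[u,v],z,K,T)[:,:2]
    (c,wh,a)=cv2.minAreaRect(np.float32(P*1000)); return np.round(c,1),np.round(wh,1),round(a,2),len(u)
E
cat > meas.py <<'E'
from h import *
def measure(p,d,K,T):
    X=cloud(d,K,T); z=X[...,2]; ok=d>0
    hsv=cv2.cvtColor(p,cv2.COLOR_BGR2HSV); H,S,V=[hsv[...,i] for i in range(3)]
    x,y=X[...,0],X[...,1]
    print("blank",rect(ok&(z>.037)&(z<.047)&(V<150)&(S>70)&(abs(y-.02)<.35)&(H<25),.042,K,T))
    print("fence",rect(ok&(z>.027)&(z<.04)&(S<70)&(V>90),.034,K,T))
    print("red",rect(ok&(z>.027)&(z<.04)&((H<6)|(H>174))&(S>180)&(V>110),.034,K,T))
    print("blue",rect(ok&(z>.027)&(z<.04)&(H>100)&(H<130)&(S>120),.034,K,T))
    return X
if __name__=="__main__":
    f=np.load("top.npz"); X=measure(f["p"],f["d"],f["K"],f["T"])
    for n,uv,z in [("finial",(360,299),.07),("glue",(116,245),.075),("bobbin",(239,138),.062)]: print(n,plane(uv,z,f["K"],f["T"]).round(3), X[uv[1],uv[0]].round(3))
    for uv in [(238,243),(184,158),(270,173),(380,198),(300,290),(300,220)]: print(uv,X[uv[1],uv[0]].round(4))
E
python3 meas.py
```

```text
blank (array([531.7,  48.5]), array([149.7,  94.8]), 65.89, 4146)
fence (array([ 6.665e+02, -6.000e-01]), array([519.8,  29.5]), 77.83, 4074)
red (array([ 563.8, -193.6]), array([28.1, 85.2]), 77.85, 459)
blue (array([652.4, 215.9]), array([31.6, 87.7]), 77.76, 586)
finial [[ 0.438 -0.171  0.07 ]] [ 0.438 -0.171  0.071]
glue [[0.523 0.261 0.075]] [0.523 0.259 0.08 ]
bobbin [[0.723 0.05  0.062]] [0.723 0.05  0.063]
(238, 243) [0.5304 0.0476 0.0432]
(184, 158) [0.6883 0.1547 0.0335]
(270, 173) [ 0.6634 -0.0092  0.0349]
(380, 198) [ 0.6208 -0.2183  0.0354]
(300, 290) [ 0.4429 -0.072   0.0129]
(300, 220) [ 0.5763 -0.07    0.0137]
```

Call:
step_arm(
  series=[
    [36, 30, 0, 0, 0, -0.0725, 0],
    [36, 30, 0, 0, 0, -0.0725, 0],
    [36, 30, 0, 0, 0, -0.0725, 0],
    [36, 30, 0, 0, 0, -0.0725, 0],
    [36, 30, 0, 0, 0, -0.0725, 0],
    [36, 30, 0, 0, 0, -0.0725, 0],
    [0, 43, 0, 0, 0, -0.0725, 0],
    [0, 43, 0, 0, 0, -0.0725, 0],
    [0, 43, 0, 0, 0, 0, 0],
    [0, 43, 0, 0, 0, 0, 0],
    [0, 43, 0, 0, 0, 0, 0],
    [0, 43, 0, 0, 0, 0, 0],
    [0, 43, 0, 0, 0, 0, 0],
    [0, 43, 0, 0, 0, 0, 0],
    [0, 43, 0, 0, 0, 0, 0],
    [0, 43, 0, 0, 0, 0, 0],
    [0, 41, 0, 0, 0, 0, 0],
    [0, 0, 0, 0, 0, 0, 0],
  ],
)

```text
clock: 1.85
tool_pos: [0.4405, 0.0745, 0.2384]
eef_rot: [0.995, -0.1, -0.0, -0.002]
contact_force: [0.5, -0.7, 0.3]
opening: 1.002
finger_force: 0.0
```

```bash
cat > st.py <<'E'
from h import *
from scipy.spatial.transform import Rotation as R
s=r.get_state(); p=s["tool_pos"]; A=R.from_quat(s["eef_rot"]).as_matrix(); th=np.radians(77.83-90)
O=np.array([.5639,.0215]); ex=np.array([np.cos(th),np.sin(th)]); ey=np.array([-ex[1],ex[0]]); dd=np.array(p[:2])-O
print("t",s["clock"],"jig mm",(1000*dd@ex).round(1),(1000*dd@ey).round(1),"z",round(p[2]*1000,1),"tooly yaw err to jig y",round(np.arctan2(A[0]@[0,1,0]*-1,A[1,1])-th,4),"zaxis",A[:,2].round(3))
print("F",np.round(s["contact_force"],1),"q7",round(s["q"][6],2),s["opening"])
E
python3 st.py
```

```text
t 1.85 jig mm -131.8 25.8 z 238.4 tooly yaw err to jig y 3.1531 zaxis [-0.     0.003 -1.   ]
F [ 0.5 -0.7  0.3] q7 -1.98 1.0022307807918165
```

Call:
step_arm(
  series=[
    [-1, -6, -40, 0, 0, -0.0115, 0],
    [0, 0, -45, 0, 0, 0, 0],
    [0, 0, -45, 0, 0, 0, 0],
    [0, 0, -45, 0, 0, 0, 0],
    [0, 0, -25, 0, 0, 0, 0],
    [0, 0, -12, 0, 0, 0, 0],
    [0, 0, 0, 0, 0, 0, 0],
  ],
)

```text
clock: 2.55
tool_pos: [0.4456, 0.0622, 0.03]
eef_rot: [0.994, -0.112, -0.004, 0.001]
contact_force: [-0.8, 0.4, 0.8]
opening: 0.997
finger_force: 0.0
```

```bash
python3 st.py
```

```text
t 2.55 jig mm -124.2 14.8 z 30.0 tooly yaw err to jig y 3.1298 zaxis [-0.008 -0.001 -1.   ]
F [-0.8  0.4  0.8] q7 -1.97 0.9966949354099893
```

Call:
step_arm(
  series=[
    [0, 0, 0, 0, 0, 0, 0],
    [0, 0, 0, 0, 0, 0, 0],
    [0, 0, 0, 0, 0, 0, 0],
  ],
)

```text
clock: 2.85
tool_pos: [0.4453, 0.0625, 0.032]
eef_rot: [0.994, -0.112, -0.003, 0.001]
contact_force: [-0.5, -0.3, -0.1]
opening: 0.996
finger_force: 0.0
```

```bash
python3 st.py
```

```text
t 2.85 jig mm -124.6 15.1 z 32.0 tooly yaw err to jig y 3.1303 zaxis [-0.007 -0.001 -1.   ]
F [-0.5 -0.3 -0.1] q7 -1.97 0.9963571538801126
```

Call:
step_arm(
  series=[
    [1, 5, -5, 0.0, 0, 0.011, 0],
    [5.9, -1.3, 0, 0, 0, 0, 0],
    [5.9, -1.3, 0, 0, 0, 0, 0],
    [5.9, -1.3, 0, 0, 0, 0, 0],
    [5.9, -1.3, 0, 0, 0, 0, 0],
    [5.9, -1.3, 0, 0, 0, 0, 0],
    [5.9, -1.3, 0, 0, 0, 0, 0],
    [5.9, -1.3, 0, 0, 0, 0, 0],
    [5.9, -1.3, 0, 0, 0, 0, 0],
    [5.9, -1.3, 0, 0, 0, 0, 0],
    [5.9, -1.3, 0, 0, 0, 0, 0],
    [5.9, -1.3, 0, 0, 0, 0, 0],
    [5.9, -1.3, 0, 0, 0, 0, 0],
    [5.9, -1.3, 0, 0, 0, 0, 0],
    [5.9, -1.3, 0, 0, 0, 0, 0],
    [5.9, -1.3, 0, 0, 0, 0, 0],
    [0, 0, 0, 0, 0, 0, 0],
  ],
)

```text
clock: 4.55
tool_pos: [0.5365, 0.0478, 0.0266]
eef_rot: [0.994, -0.106, -0.004, 0.001]
contact_force: [-0.8, -0.2, -0.5]
opening: 1.003
finger_force: 0.0
```

```bash
python3 st.py
cat > look.py <<'E'
import sys; from h import *; from meas import measure
p,d,K,T=snap("top"); cv2.imwrite("pics/"+sys.argv[1]+".png",p); measure(p,d,K,T)
E
python3 look.py a1
```

```text
t 4.55 jig mm -32.3 19.9 z 26.6 tooly yaw err to jig y 3.1407 zaxis [-0.008 -0.002 -1.   ]
F [-0.8 -0.2 -0.5] q7 -1.92 1.0028531828654323
blank (array([604.6,  43.1]), array([150.1,  75.1]), 77.26, 2135)
fence (array([ 6.664e+02, -6.000e-01]), array([519.8,  29.7]), 77.83, 4122)
red (array([ 563.8, -193.4]), array([28.6, 87.3]), 77.85, 499)
blue (array([652.8, 216. ]), array([31.3, 86.9]), 77.76, 576)
```

View pics/a1.png

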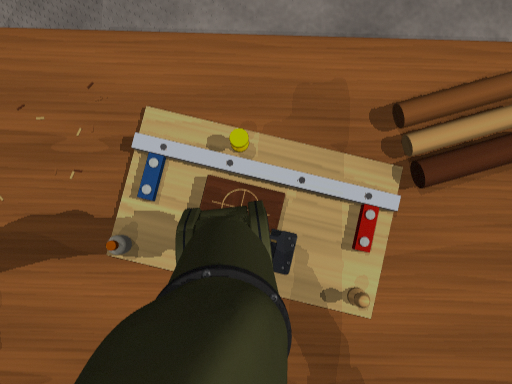

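Call:
step_arm(
  series=[
    [4, -0.9, 0, 0, 0, 0, 0],
    [4, -0.9, 0, 0, 0, 0, 0],
    [3.9, -0.8, 0, 0, 0, 0, 0],
    [0, 0, 0, 0, 0, 0, 0],
    [-15, 3.2, 0, 0, 0, 0, 0],
    [-15, 3.2, 0, 0, 0, 0, 0],
    [0, 0, 35, 0, 0, 0, 0.45],
    [0, 0, 40, 0, 0, 0, 0.45],
    [10, 8.6, 0, 0, 0, 0.1428, 0.45],
    [10, 8.6, 0, 0, 0, 0.1428, 0.45],
    [10, 8.6, 0, 0, 0, 0.1428, 0.45],
    [10, 8.6, 0, 0, 0, 0.1428, 0.45],
    [10, 8.6, 0, 0, 0, 0.1428, 0.45],
    [10, 8.6, 0, 0, 0, 0.1428, 0.45],
    [10, 8.6, 0, 0, 0, 0.1428, 0.45],
    [10, 8.6, 0, 0, 0, 0.1428, 0.45],
    [10, 8.6, 0, 0, 0, 0.1428, 0.45],
    [10, 8.6, 0, 0, 0, 0.1428, 0.45],
    [10, 8.6, 0, 0, 0, 0.1428, 0.45],
    [0, 0, 0, 0, 0, 0, 0.45],
  ],
)

```text
clock: 6.6
tool_pos: [0.6285, 0.1478, 0.1015]
eef_rot: [0.778, 0.628, -0.001, 0.004]
contact_force: [0.1, 0.0, -0.5]
opening: 0.549
finger_force: 0.0
```

```bash
python3 st.py; python3 look.py a2
```

```text
t 6.6 jig mm 36.5 137.1 z 101.5 tooly yaw err to jig y -1.5708 zaxis [ 0.004 -0.008 -1.   ]
F [ 0.1  0.  -0.5] q7 -0.93 0.5492503318746771
blank (array([606. ,  42.7]), array([149.8,  94.8]), 77.8, 3516)
fence (array([653.2, -61.5]), array([395.1,  29.8]), 77.83, 3094)
red (array([ 564.2, -193.4]), array([28.7, 87.4]), 77.85, 506)Traceback (most recent call last):
  File "look.py", line 2, in <module>
    p,d,K,T=snap("top"); cv2.imwrite("pics/"+sys.argv[1]+".png",p); measure(p,d,K,T)
                                                                    ~~~~~~~^^^^^^^^^
  File "meas.py", line 9, in measure
    print("blue",rect(ok&(z>.027)&(z<.04)&(H>100)&(H<130)&(S>120),.034,K,T))
                 ~~~~^^^^^^^^^^^^^^^^^^^^^^^^^^^^^^^^^^^^^^^^^^^^^^^^^^^^^^
  File "h.py", line 13, in rect
    n,l,s,c=cv2.connectedComponentsWithStats(m.astype(np.uint8)); k=1+np.argmax(s[1:,4])
                                                                      ~~~~~~~~~^^^^^^^^^
    return _wrapfunc(a, 'argmax', axis=axis, out=out, **kwds)
    return bound(*args, **kwds)
ValueError: attempt to get argmax of an empty sequence
```

View pics/a2.png

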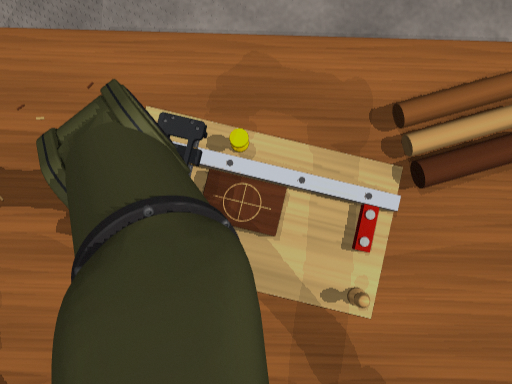

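Call:
step_arm(
  series=[
    [0, 0, -30, 0, 0, 0, 0.45],
    [0, 0, -30, 0, 0, 0, 0.45],
    [0, 0, -14, 0, 0, 0, 0.45],
    [0, 0, 0, 0, 0, 0, 0.45],
    [0, 0, 0, 0, 0, 0, 0.45],
  ],
)

```text
clock: 7.15
tool_pos: [0.6271, 0.1465, 0.0282]
eef_rot: [0.779, 0.628, -0.002, 0.005]
contact_force: [0.1, 0.2, 0.8]
opening: 0.545
finger_force: 0.0
```

```bash
python3 st.py
```

```text
t 7.15 jig mm 35.4 135.5 z 28.2 tooly yaw err to jig y -1.5723 zaxis [ 0.003 -0.01  -1.   ]
F [0.1 0.2 0.8] q7 -0.98 0.5448759296216423
```

Push about 158 mm towards the red stop.

Call:
step_arm(
  series=[
    [-1.7, -8, 0, 0, 0, 0, 0.45],
    [-1.7, -8, 0, 0, 0, 0, 0.45],
    [-1.7, -8, 0, 0, 0, 0, 0.45],
    [-1.7, -8, 0, 0, 0, 0, 0.45],
    [-1.7, -8, 0, 0, 0, 0, 0.45],
    [-1.7, -8, 0, 0, 0, 0, 0.45],
    [-1.7, -8, 0, 0, 0, 0, 0.45],
    [-1.7, -8, 0, 0, 0, 0, 0.45],
    [-1.7, -8, 0, 0, 0, 0, 0.45],
    [-1.7, -8, 0, 0, 0, 0, 0.45],
    [-1.7, -8, 0, 0, 0, 0, 0.45],
    [-1.7, -8, 0, 0, 0, 0, 0.45],
    [-1.7, -8, 0, 0, 0, 0, 0.45],
    [-1.7, -8, 0, 0, 0, 0, 0.45],
    [-1.7, -8, 0, 0, 0, 0, 0.45],
    [-1.7, -8, 0, 0, 0, 0, 0.45],
    [-1.7, -8, 0, 0, 0, 0, 0.45],
    [-1.7, -8, 0, 0, 0, 0, 0.45],
    [-1.7, -8, 0, 0, 0, 0, 0.45],
    [0, 0, 0, 0, 0, 0, 0.45],
  ],
)

```text
clock: 9.15
tool_pos: [0.5936, -0.0084, 0.0272]
eef_rot: [0.779, 0.627, -0.004, 0.005]
contact_force: [-0.3, -1.0, -0.6]
opening: 0.551
finger_force: 0.0
```

```bash
python3 st.py; sed -i '/"blue"/d' meas.py; python3 look.py a3
```

```text
t 9.15 jig mm 35.3 -22.9 z 27.2 tooly yaw err to jig y -1.5733 zaxis [ 0.    -0.013 -1.   ]
F [-0.3 -1.  -0.6] q7 -0.84 0.5506294994362939
blank (array([ 775.3, -294.4]), array([20.6, 74.3]), 8.5, 212)
fence (array([695.4, 134.1]), array([244.3,  29.8]), 77.85, 1845)
red (array([ 602.5, -203. ]), array([29.6, 12.4]), 59.03, 70)
```

View pics/a3.png

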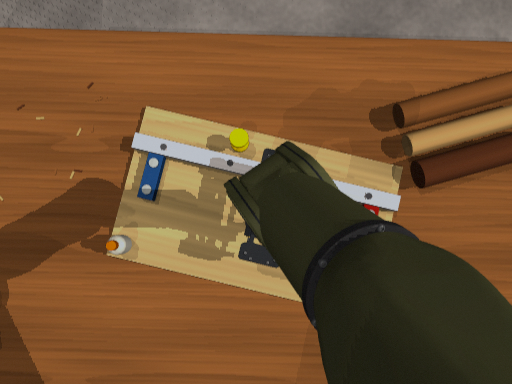

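Call:
step_arm(
  series=[
    [-0.6, -2.9, 0, 0, 0, 0, 0.45],
    [-0.6, -2.9, 0, 0, 0, 0, 0.45],
    [-0.4, -2, 0, 0, 0, 0, 0.45],
    [-0.4, -2, 0, 0, 0, 0, 0.45],
    [-0.2, -1, 0, 0, 0, 0, 0.45],
    [0, 0, 0, 0, 0, 0, 0.45],
  ],
)

```text
clock: 9.8
tool_pos: [0.5921, -0.0167, 0.0275]
eef_rot: [0.778, 0.628, -0.003, 0.005]
contact_force: [-0.4, -0.0, 0.1]
opening: 0.551
finger_force: 0.0
```

```bash
python3 st.py
```

```text
t 9.8 jig mm 35.6 -31.4 z 27.5 tooly yaw err to jig y -1.5712 zaxis [ 0.001 -0.011 -1.   ]
F [-0.4 -0.   0.1] q7 -0.83 0.5512880693384932
```

Call:
step_arm(
  series=[
    [-0.2, -1, 0, 0, 0, 0, 0.45],
    [-0.2, -1, 0, 0, 0, 0, 0.45],
    [-0.2, -1, 0, 0, 0, 0, 0.45],
    [-0.2, -1, 0, 0, 0, 0, 0.45],
    [0, 0, 0, 0, 0, 0, 0.45],
  ],
)

```text
clock: 10.3
tool_pos: [0.5918, -0.0184, 0.0276]
eef_rot: [0.778, 0.628, -0.001, 0.004]
contact_force: [-0.2, 5.6, -1.7]
opening: 0.553
finger_force: 2.6
```

```bash
python3 st.py
```

```text
t 10.3 jig mm 35.7 -33.1 z 27.6 tooly yaw err to jig y -1.5701 zaxis [ 0.003 -0.008 -1.   ]
F [-0.2  5.6 -1.7] q7 -0.83 0.5533359596371242
```

Call:
step_arm(
  series=[
    [2.1, 9.8, 0, 0, 0, 0, 0.45],
    [2.1, 9.8, 0, 0, 0, 0, 0.45],
    [0, 0, 35, 0, 0, 0, 0],
    [0, 0, 40, 0, 0, 0, 0],
    [-9.4, -7.5, 0, 0, 0, -0.1428, 0],
    [-9.4, -7.5, 0, 0, 0, -0.1428, 0],
    [-9.4, -7.5, 0, 0, 0, -0.1428, 0],
    [-9.4, -7.5, 0, 0, 0, -0.1428, 0],
    [-9.4, -7.5, 0, 0, 0, -0.1428, 0],
    [-9.4, -7.5, 0, 0, 0, -0.1428, 0],
    [-9.4, -7.5, 0, 0, 0, -0.1428, 0],
    [-9.4, -7.5, 0, 0, 0, -0.1428, 0],
    [-9.4, -7.5, 0, 0, 0, -0.1428, 0],
    [-9.4, -7.5, 0, 0, 0, -0.1428, 0],
    [-9.4, -7.5, 0, 0, 0, -0.1428, 0],
    [0, 0, 0, 0, 0, 0, 0],
    [0, 0, 0, 0, 0, 0, 0],
  ],
)

```text
clock: 12.0
tool_pos: [0.4928, -0.0829, 0.1026]
eef_rot: [0.995, -0.104, -0.005, 0.001]
contact_force: [0.7, 0.7, 0.1]
opening: 0.999
finger_force: 0.0
```

```bash
python3 st.py; python3 look.py a4
```

```text
t 12.0 jig mm -47.5 -117.0 z 102.6 tooly yaw err to jig y 3.145 zaxis [-0.01  -0.002 -1.   ]
F [0.7 0.7 0.1] q7 -1.74 0.9986901110503762
blank (array([ 574.5, -104.9]), array([153.3,  94.8]), 77.85, 4004)
fence (array([ 6.664e+02, -6.000e-01]), array([519.8,  29.7]), 77.83, 4112)
red (array([ 563.8, -194.1]), array([27.1, 86.1]), 77.78, 445)
```

View pics/a4.png

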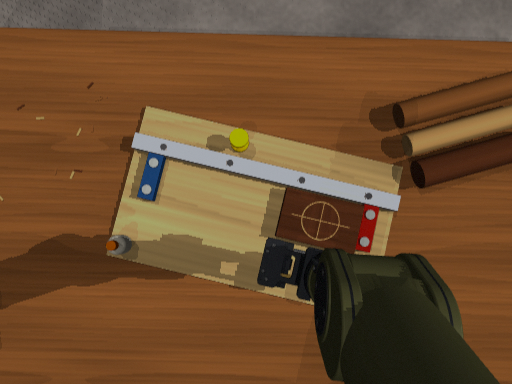

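Call:
step_arm(
  series=[
    [0, 0, -30, 0, 0, -0.003, 0],
    [0, 0, -30, 0, 0, 0, 0],
    [0, 0, -15, 0, 0, 0, 0],
    [0, 0, 0, 0, 0, 0, 0],
    [5.9, -1.3, 0, 0, 0, 0, 0],
    [5.9, -1.3, 0, 0, 0, 0, 0],
    [5.9, -1.3, 0, 0, 0, 0, 0],
    [3.9, -0.8, 0, 0, 0, 0, 0],
    [2.9, -0.6, 0, 0, 0, 0, 0],
    [2, -0.4, 0, 0, 0, 0, 0],
    [2, -0.4, 0, 0, 0, 0, 0],
    [1, -0.2, 0, 0, 0, 0, 0],
    [1, -0.2, 0, 0, 0, 0, 0],
    [0, 0, 0, 0, 0, 0, 0],
  ],
)

```text
clock: 13.45
tool_pos: [0.5195, -0.089, 0.0273]
eef_rot: [0.994, -0.107, -0.008, 0.001]
contact_force: [-5.9, 1.6, 4.8]
opening: 0.997
finger_force: 3.1
```

```bash
python3 st.py
```

```text
t 13.45 jig mm -20.1 -117.4 z 27.3 tooly yaw err to jig y 3.139 zaxis [-0.017 -0.001 -1.   ]
F [-5.9  1.6  4.8] q7 -1.74 0.9971216838221221
```

Call:
step_arm(
  series=[
    [1, -0.2, 0, 0, 0, 0, 0],
    [1, -0.2, 0, 0, 0, 0, 0],
    [1, -0.2, 0, 0, 0, 0, 0],
    [0, 0, 0, 0, 0, 0, 0],
  ],
)

```text
clock: 13.85
tool_pos: [0.5243, -0.09, 0.0273]
eef_rot: [0.994, -0.107, -0.007, 0.001]
contact_force: [-5.0, 1.3, 3.8]
opening: 1.0
finger_force: 2.6
```

```bash
python3 st.py
```

```text
t 13.85 jig mm -15.2 -117.3 z 27.3 tooly yaw err to jig y 3.139 zaxis [-0.014 -0.001 -1.   ]
F [-5.   1.3  3.8] q7 -1.74 1.0004313426969196
```

Call:
step_arm(
  series=[
    [1, -0.2, 0, 0, 0, 0, 0],
    [1, -0.2, 0, 0, 0, 0, 0],
    [1, -0.2, 0, 0, 0, 0, 0],
    [0, 0, 0, 0, 0, 0, 0],
  ],
)

```text
clock: 14.25
tool_pos: [0.5243, -0.09, 0.0273]
eef_rot: [0.994, -0.107, -0.01, 0.001]
contact_force: [-8.9, 2.3, 7.1]
opening: 0.998
finger_force: 5.0
```

```bash
python3 st.py
```

```text
t 14.25 jig mm -15.2 -117.4 z 27.3 tooly yaw err to jig y 3.1392 zaxis [-0.019 -0.    -1.   ]
F [-8.9  2.3  7.1] q7 -1.74 0.997733148911782
```

Firm contact with the fence: the force rises with no motion. I'll back off 30 mm, raise, and look.

Call:
step_arm(
  series=[
    [-10, 2.1, 0, 0, 0, 0, 0],
    [-15, 3.2, 0, 0, 0, 0, 0],
    [-15, 3.2, 0, 0, 0, 0, 0],
    [0, 0, 35, 0, 0, 0, 0],
    [0, 0, 45, 0, 0, 0, 0],
    [-35, 8, 30, 0, 0, 0, 0],
    [-15, 3, 30, 0, 0, 0, 0],
    [0, 0, 0, 0, 0, 0, 0],
  ],
)

```text
clock: 15.05
tool_pos: [0.4396, -0.0717, 0.1706]
eef_rot: [0.994, -0.108, -0.002, 0.001]
contact_force: [1.1, 0.2, -0.8]
opening: 0.998
finger_force: 0.0
```

```bash
python3 st.py; python3 look.py a5; python3 -c "
import cv2;p=cv2.imread('pics/a5.png')[150:290,250:430];cv2.imwrite('pics/a5c.png',cv2.resize(p,None,fx=4,fy=4,interpolation=cv2.INTER_CUBIC))"
```

```text
t 15.05 jig mm -101.9 -117.4 z 170.6 tooly yaw err to jig y 3.1376 zaxis [-0.004 -0.002 -1.   ]
F [ 1.1  0.2 -0.8] q7 -1.75 0.998384917488387
blank (array([ 579.5, -105.3]), array([152.1,  94.8]), 77.71, 4066)
fence (array([ 6.665e+02, -6.000e-01]), array([519.8,  29.6]), 77.83, 4085)
red (array([ 564. , -194.2]), array([27.3, 84.7]), 77.59, 423)
```

View pics/a5c.png

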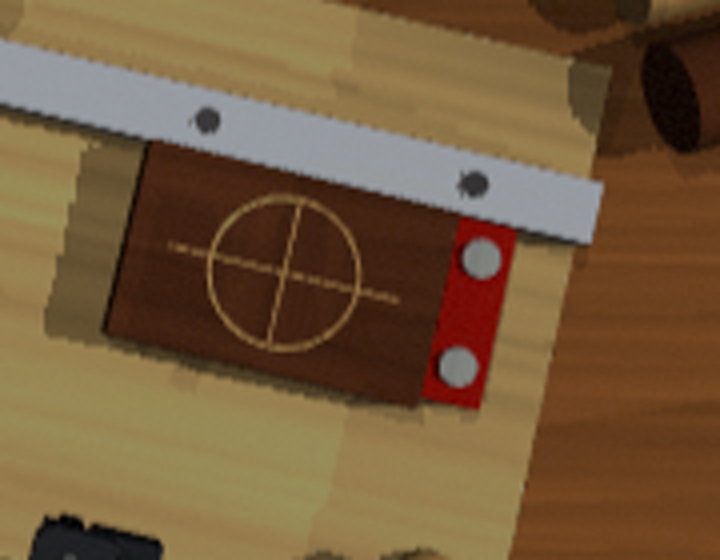

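The crop shows the blank's long side against the fence (150,145 to 460,215) and its end against the red stop (455,220 to 420,400), with no visible gap. It measures about (42, -120) mm in the jig frame and 0.002 rad off parallel, so I'm handing it in.

```bash
python3 -c "
from plant import r
print(r.finish_job())"
```

```text
the job is handed in; nothing more can be done
None
```

The job is handed in (no verdict came back): the blank measured about 0.5 mm off home at the fence and the stop and 0.002 rad off parallel, at 15 s; the finial, glue bottle and bobbin were not re-measured, but the moves were planned clear of them.

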